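Seat the document-camera post to its depth ring and clamp it

TASK

Set up the post of the document-camera stand: take it out of its packing block and push it straight down into a socket of the base until it bottoms. In the right socket the dark ring on the post then lies level with the socket's rim; one of the two sockets still has a packing disc at its bottom, so there the ring stays more than a centimetre high, and you must pull the post out and use the other socket. With the post home and the ring level, swing that socket's clamp lever fully shut, leave the other lever open, and leave the mug where it stands.

Things in the scene. Friction and masses are not known exactly. Their poses are not given: they have to be found in the camera images.
- post_centre (a point): middle of the loose post: an aluminium rod 16 mm in diameter and 160 mm long (80 mm above and below this point) with a chamfered foot (11 mm across at the very end), a dark end cap and a 6 mm brass screw stud standing 10 mm above its top; 0.2 kg. Its z axis runs up the rod. At the start it stands upright in the packing block. Grip it across by its top 45 mm
- post_ring (a point): middle of the dark ring, 3 mm wide, that runs round the post 57 mm above its foot (23 mm below post_centre); z axis up the post. Level with a socket's rim when the post is fully home in the clear socket; 14 mm above the rim when it stands on the packing disc
- packing_block: square grey foam packing block, 66x66x36 mm, fixed to the desk, origin at the centre of its underside; the post stands in its blind hole (18.5 mm wide, 30 mm deep), without friction to speak of. It is on the left or the right of the base
- stand_base: grey base plate of the stand, 175x280x12 mm, heavy and fixed, origin at the centre of its underside on the desk; its x axis points away from the robot, y toward its left end. It carries the two sockets near its far edge, 176 mm apart
- socket_left (a point): centre of the left socket's mouth (stand_base's +y end), level with its rim, 74 mm above the desk; z up. Upright tube 32 mm wide with a blind bore of 17.5 mm; sprung grips 10 to 34 mm down the bore hold the post against its own weight (4 to 9 N to push or pull). The clear socket is 57 mm deep, the one with the packing disc 43 mm; which is which varies and does not show outside
- socket_right (a point): centre of the right socket's mouth (stand_base's -y end), level with its rim, 74 mm above the desk; z up. Upright tube 32 mm wide with a blind bore of 17.5 mm; sprung grips 10 to 34 mm down the bore hold the post against its own weight (4 to 9 N to push or pull). The clear socket is 57 mm deep, the one with the packing disc 43 mm; which is which varies and does not show outside
- lever_left (a joint): left clamp lever, rad: 0 fully open, grows as it shuts, 1.8 shut on its stop; starts at 0 to 0.2, stays where left. Turns clockwise seen from above about lever_left_pivot: open, its arm points at the robot and 13 degrees inward; shut, straight out along stand_base's +y. About 1 N at the knob moves it, up to 5 N at the end, where its cam presses on the post
- lever_right (a joint): right clamp lever, rad: 0 fully open, grows as it shuts, 1.8 shut on its stop; starts at 0 to 0.2, stays where left. Turns counter-clockwise seen from above about lever_right_pivot: open, its arm points at the robot and 13 degrees inward; shut, straight out along stand_base's -y. About 1 N at the knob moves it, up to 5 N at the end, where its cam presses on the post
- lever_left_knob (a point): middle of the upright black knob at the end of the left clamp lever: 16 mm across, 32 mm tall (16 mm above and below this point), 75 mm from the lever's turning axis. Its flat arm, 6 mm thick, joins it near its lower end; the base plate or the desk lies some 35 mm below the knob's lower end. z axis up. Push it sideways or pinch it from above
- lever_right_knob (a point): middle of the upright black knob at the end of the right clamp lever: 16 mm across, 32 mm tall (16 mm above and below this point), 75 mm from the lever's turning axis. Its flat arm, 6 mm thick, joins it near its lower end; the base plate or the desk lies some 35 mm below the knob's lower end. z axis up. Push it sideways or pinch it from above
- lever_left_pivot (a point): on the left lever's upright turning axis, at the knob's mid height; 24.7 mm outboard of the left socket's centre
- lever_right_pivot (a point): on the right lever's upright turning axis, at the knob's mid height; 24.7 mm outboard of the right socket's centre
- mug: loose dark mug, 79 mm wide and 90 mm tall, 109 mm over its handle; origin under its middle. A bystander, left or right of the base
- post: the post itself, origin at the centre of its foot (80 mm below post_centre), z up the rod

How it is judged:
On the way:
1. the post is pushed home in the clear socket: ring level with the rim (3 mm), while that socket's lever is still open (((horizontal distance between post_ring and socket_left below 0.003 m and z of post_ring in the frame of socket_left between -0.004 and 0.003 m and angle between post_ring's own z axis and vertical below 0.06 rad and value of joint lever_left below 0.9 rad) or (horizontal distance between post_ring and socket_right below 0.003 m and z of post_ring in the frame of socket_right between -0.004 and 0.003 m and angle between post_ring's own z axis and vertical below 0.06 rad and value of joint lever_right below 0.9 rad))), for 0.2 s.
At the end, for the whole second after the job is handed in: The post stands upright (within 0.06 rad) and at rest in the clear socket, its ring from 4 mm below to 3 mm above the level of the rim and within 3 mm of the socket's axis; that socket's lever is shut (over 1.5 of 1.8 rad) and the other lever still open (under 0.6 rad) (((horizontal distance between post_ring and socket_left below 0.003 m and z of post_ring in the frame of socket_left between -0.004 and 0.003 m and angle between post_ring's own z axis and vertical below 0.06 rad and value of joint lever_left above 1.5 rad and value of joint lever_right below 0.6 rad) or (horizontal distance between post_ring and socket_right below 0.003 m and z of post_ring in the frame of socket_right between -0.004 and 0.003 m and angle between post_ring's own z axis and vertical below 0.06 rad and value of joint lever_right above 1.5 rad and value of joint lever_left below 0.6 rad)) and linear speed of post below 0.02 m/s); the robot touches nothing.
It fails at once if the mug is shoved more than 4 cm or tipped (distance of mug from where it was at the start of the episode above 0.04 m or angle between mug's own z axis and vertical above 0.5 rad).
It also fails if it takes over 61 s, if anything falls off the work surface, if the arm or the gripper's body presses on something with over 40 N, if the wrist force passes 120 N, or if a joint passes its speed limit or range.

ROBOT

A 7-joint arm with a two-finger parallel gripper is mounted at the origin on a cart in front of the work surface, level with it; the furniture and walls round the work are solid. World frame = base frame: x ahead of the robot, y to its left, z up, the work surface at z = 0. Lengths are in m, angles in rad, forces in N, time in s.
With the tool pointing down it reaches from about 0.4 to 0.85 m from the base axis. Payload 6.9 kg.
Tool frame: the origin (TCP) lies at the very end of the fingers, on their centre line; the grasp point (between the pads) lies robot.pinch_z behind it (robot.pinch_z is the distance from the TCP to the grasp point, in m); z points along the fingers, y is the line along which they close (so a half turn about z gives the same grasp; the last joint's range is limited). The gripper opens to 85 mm and grips with 20 to 120 N. Pads are 22 mm wide; open, the fingers measure 114 mm over their backs; the gripper's body (76 mm by 85 mm) begins 54 mm behind the grasp point. The pads swing forward as they close: fully open they stand 13 mm farther back than shut.
Start: joints at [-1.024, 0.507, -0.238, 1.5, 0.126, 1.149, -0.155], TCP at [0.267, 0.565, 0.231] pointing down, gripper open.
Joint ranges: [-3.08, 3.08], [-0.24, 2.05], [-1.43, 1.35], [0, 2.5], [-1.52, 4.66], [0.17, 1.96], [-2.89, 2.89]. Speed limits (rad/s): [2.39, 2.39, 3.14, 3.14, 3.14, 3.14, 3.14].

INTERFACE

Orientations are given as a rotation vector (axis times angle).
In Python, from rig import robot, viewer gives the robot as it stands.
- The arm moves only by the tool jog_arm, never from a script. Its argument "steps" is one flat list of numbers, 7 for each row, row after row: the finger opening in mm, from 0 to 85.4, then the shift along the tool's x, y, z in mm, then the turn, a rotation vector about the tool's x, y, z in degrees. A call has exactly 8 rows; each row shifts and turns the commanded pose from where the row before left it, along the tool's axes as they then stand; what a row does not reach is not made up. A row lasts 1/10 s, in which the tool goes at most 50 mm and 8.59 degrees, less where a joint would pass 70% of its speed; a pose out of reach is approached as far as the arm can. A call with a gripper value outside its range is refused whole. The fingers move at their own pace and stop on an object; "newtons" is the grip in N (left out, the last holds). Time passes only in rows, so rows that do not move let the fingers close, or fill a call up. It gives the time, the measured TCP pose, the force, the opening and the grip force at its end, in the units of the state.
- robot.get_obs(): the state, without advancing time (a new reading comes with each control period).
- viewer.capture(name): name is "side" or "top" or "wrist"; returns the picture (420x560x3 uint8, blue, green, red); there is no depth.
- viewer.get_calibration(name): a dict with "fx", "fy", "cx", "cy" (pixels), "rvec" (rotation vector, rad) and "tvec" (3), from world to camera coordinates, as OpenCV has them; the wrist camera has in their place "hand_eye" (4x4, takes a point from camera to tool coordinates, whose origin is the TCP and whose axes are the flange's). Camera axes: x right, y down, z forward; pixel columns grow to the right and rows downward; lengths in m; the calibration is good to about 2 mm. A picture is of the moment at which its call begins: read the wrist's pose just before it. get_calibration takes no time and is no camera call.
- robot.job_done(): hands the job in; it is judged then, once.
The state is a dict: "time_s": time; "joints": joint angles; "dq": joint speeds; "tau": joint torques, N m; "position": TCP position; "tool_rot": TCP orientation; "contact_force": force on the tool from outside, world axes, zero at the start; "wrist_torque": the same for the moment, N m; "opening": finger opening in m; "grip_force": force on a finger pad.
Only numpy, scipy, OpenCV 4.12 (cv2) and the standard library are available. Lean on these libraries where they do the work, as an engineer would, in place of code of your own. Each camera call takes 0.05 s, during which the arm holds its last target. There are 200 camera calls.

## Working session

There is one attempt and no reset: what is moved stays moved. The work goes in short steps, Python scripts to look and compute and a tool call to move; the robot and the scene stay as the last step left them, time stands still between calls to the robot, and variables do not carry over. Pictures are saved under pics/ and viewed, at most 10 in all, crops included, and the job is handed in when it is done.

Besides the shell and the picture viewer there is one more tool, called after ">>>" as name(argument=value, ...) on one line, values as JSON. jog_arm: Moves the arm, as the interface text tells. Its arguments: {"type":"object","properties":{"steps":{"type":"array"},"newtons":{"type":"number"}},"required":["steps"]}

```bash
mkdir -p pics; cat > h.py <<'E'
from rig import robot, viewer
import numpy as np, cv2
from scipy.spatial.transform import Rotation as R
def cam(name):
    c=viewer.get_calibration(name); K=np.array([[c['fx'],0,c['cx']],[0,c['fy'],c['cy']],[0,0,1.]])
    if 'rvec' in c:
        Rm=R.from_rotvec(np.ravel(c['rvec'])).as_matrix(); t=np.ravel(c['tvec'])
    else:
        o=robot.get_obs(); T=np.eye(4); T[:3,:3]=R.from_rotvec(o['tool_rot']).as_matrix(); T[:3,3]=o['position']
        W=np.linalg.inv(T@np.array(c['hand_eye'])); Rm,t=W[:3,:3],W[:3,3]
    return K,Rm,t
def at_z(C,u,v,z):
    K,Rm,t=C; d=Rm.T@np.linalg.inv(K)@[u,v,1]; o=-Rm.T@t
    return o+d*(z-o[2])/d[2]
def proj(C,p):
    K,Rm,t=C; q=K@(Rm@np.array(p,float)+t); return q[:2]/q[2]
def tri(C1,a,C2,b):
    P=[C[0]@np.c_[C[1],C[2]] for C in (C1,C2)]
    X=cv2.triangulatePoints(P[0],P[1],np.array(a,float),np.array(b,float)); return (X[:3]/X[3]).ravel()
E
python3 - <<'E'
from h import *
o=robot.get_obs(); print(o['position'],o['tool_rot'],robot.pinch_z)
print(R.from_rotvec(o['tool_rot']).as_matrix().round(3))
ims=[viewer.capture(n) for n in('top','side')]
for n,i in zip(('top','side'),ims):
    cv2.imwrite(f'pics/{n}0.png',i)
    C=cam(n); print(n,(-C[1].T@C[2]).round(3),C[0][0,0])
E
```

```text
[0.26649307 0.56477531 0.23042775] [-6.86740011e-01 -3.06519924e+00  2.72563855e-03] 0.0187
[[-0.904  0.427 -0.001]
 [ 0.427  0.904 -0.002]
 [ 0.    -0.002 -1.   ]]
top [0.44  0.005 1.191] 415.96514336316596
side [0.551 1.079 0.586] 445.0245726407944
```

View pics/top0.png

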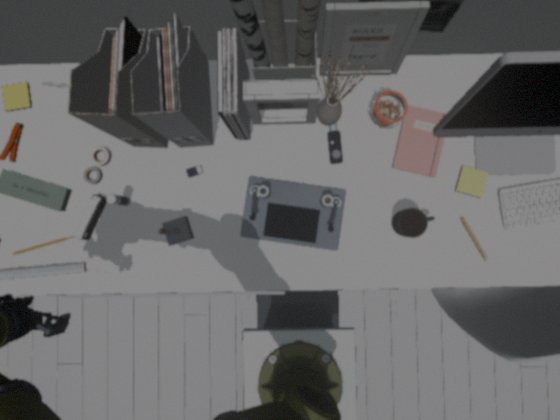

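View pics/side0.png

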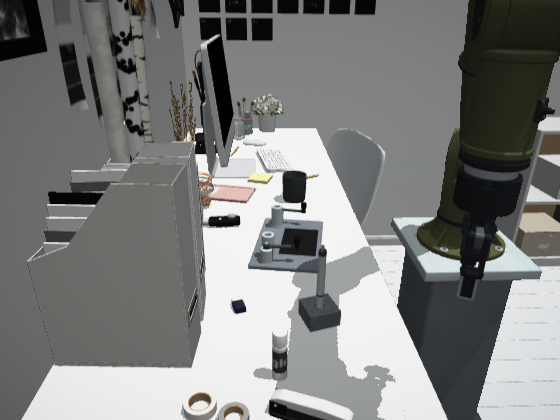

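The top view shows the base at about (293,212), with sockets near (262,190) and (328,200). The block and post are at (178,230) on the left, and the mug is at (410,222) on the right. In the side view the post top is near (322,250) and the block near (320,310). I'll enlarge both.

```bash
python3 - <<'E'
import cv2,numpy as np
t=cv2.imread('pics/top0.png'); s=cv2.imread('pics/side0.png')
g=lambda i:np.clip(255*(i/255.)**.6,0,255).astype('uint8')
a=cv2.resize(g(t[165:255,150:350]),None,fx=4,fy=4,interpolation=3)   # 800x360
b=cv2.resize(g(s[195:335,240:350]),None,fx=4,fy=4,interpolation=3)
cv2.imwrite('pics/c1.png',a); cv2.imwrite('pics/c2.png',b)
E
```

```text
(no output)
```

View pics/c1.png

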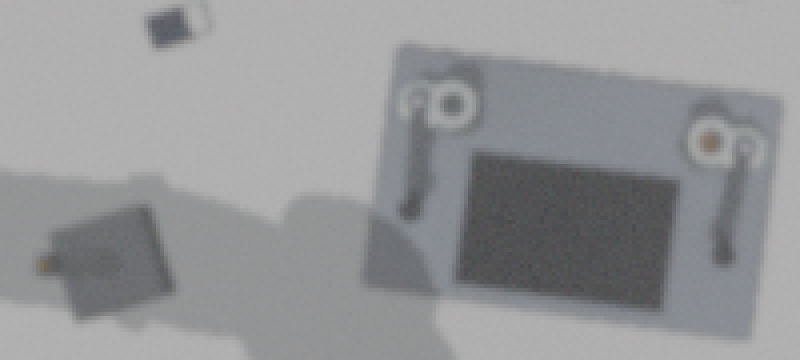

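View pics/c2.png

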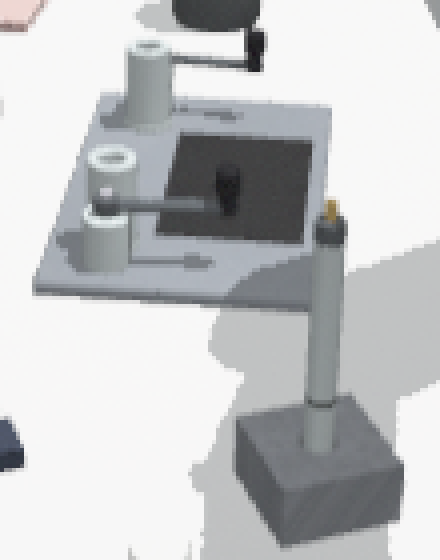

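The crops show the left socket mouth at full-image (263.3,191) top and (268,234.3) side. The right mouth is at (327.3,200.3), and its bore looks brown, which may be the packing disc. The stud tip is at (161,231.3) top and (322.8,245.5) side. I'll try the left socket first.

```bash
python3 - <<'E'
from h import *
T,S=cam('top'),cam('side')
p=lambda n,v:print(n,np.round(v,4))
p('L z',at_z(T,263.25,191,.074));p('R',at_z(T,327.25,200.25,.074))
p('L side z',at_z(S,268,234.25,.074));p('L tri',tri(T,(263.25,191),S,(268,234.25)))
p('R side',at_z(S,240+149/4,195+46/4,.074))
p('stud top',at_z(T,161,231.25,.176));p('stud side',at_z(S,322.75,245.5,.176));p('stud tri',tri(T,(161,231.25),S,(322.75,245.5)))
p('block top c',at_z(T,150+105/4,165+262/4,.036))
p('block side: post enters',at_z(S,240+320/4,195+447/4,.036))
p('Lknob top',at_z(T,252.5,218,.08));p('side Lknob',tri(T,(252.5,218),S,(240+229/4,195+172/4)))
p('mug',at_z(T,410,222,.09))
print(R.from_rotvec([-.6867,-3.0652,.0027]).as_euler('zyx',degrees=True))
c=viewer.get_calibration('wrist'); print(np.round(c['hand_eye'],3),c['fx'])
E
```

```text
L z [0.5396 0.088  0.074 ]
R [ 0.5111 -0.0837  0.074 ]
L side z [0.5376 0.0927 0.074 ]
L tri [0.5386 0.0882 0.0718]
R side [ 0.5088 -0.0778  0.074 ]
stud top [0.4371 0.3321 0.176 ]
stud side [0.4365 0.3386 0.176 ]
stud tri [0.4363 0.3332 0.173 ]
block top c [0.438  0.3348 0.036 ]
block side: post enters [0.4357 0.3428 0.036 ]
Lknob top [0.4673 0.1175 0.08  ]
side Lknob [0.4669 0.118  0.0759]
mug [ 0.4481 -0.2992  0.09  ]
[-1.54744973e+02 -4.45735691e-02  1.79909047e+02]
[[-0.001 -0.949 -0.314  0.08 ]
 [ 1.    -0.001  0.001 -0.001]
 [-0.001 -0.314  0.949 -0.142]
 [ 0.     0.     0.     1.   ]] 364.5697244676739
```

>>> jog_arm(steps=[85,-31.5,-17,0,0,0,0,85,-31.5,-17,0,0,0,0,85,-31.5,-17,0,0,0,0,85,-31.5,-17,0,0,0,0,85,-31.5,-17,0,0,0,0,85,-31.5,-17,0,0,0,0,85,-31.5,-17,0,0,0,0,85,-31.5,-17,0,0,0,0], newtons=60)

```text
time_s: 0.9
position: [0.4371, 0.3333, 0.231]
tool_rot: [-0.687, -3.065, 0.001]
contact_force: [-0.2, 0.5, -0.3]
opening: 0.0853
grip_force: 0.0
```

```bash
python3 - <<'E'
from h import *
C=cam('wrist'); im=viewer.capture('wrist'); cv2.imwrite('pics/w1.png',np.hstack([im]))
print(robot.get_obs()['position'],R.from_rotvec(robot.get_obs()['tool_rot']).as_matrix().round(3))
print('stud',proj(C,[.4365,.334,.176]),'entry',proj(C,[.4365,.334,.036]))
E
```

```text
[0.44180058 0.3267484  0.23083101] [[-0.901  0.434  0.002]
 [ 0.434  0.901 -0.005]
 [-0.004 -0.003 -1.   ]]
stud [281.59627998 233.22546183] entry [280.75686253 177.93820282]
```

View pics/w1.png

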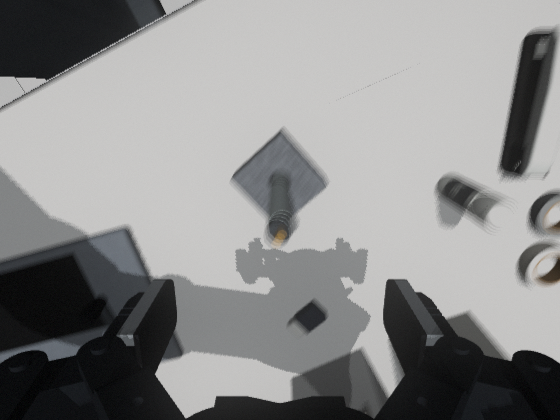

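The stud tip is at (281,236), where predicted was (282,233), so the post estimate holds. I'll descend and grip.

>>> jog_arm(steps=[85,0,0,0,0,0,0,85,0,0,20,0,0,0,85,0,0,25,0,0,0,85,0,0,25,0,0,0,85,0,0,20,0,0,0,85,0,0,15,0,0,0,85,0,0,0,0,0,0,30,0,0,0,0,0,0])

```text
time_s: 1.75
position: [0.4359, 0.3356, 0.1264]
tool_rot: [-0.685, -3.065, 0.0]
contact_force: [0.1, -1.0, 0.2]
opening: 0.0726
grip_force: 0.0
```

>>> jog_arm(steps=[10,0,0,0,0,0,0,10,0,0,0,0,0,0,10,0,0,0,0,0,0,10,0,0,0,0,0,0,10,0,0,0,0,0,0,10,0,0,0,0,0,0,10,0,0,0,0,0,0,10,0,0,0,0,0,0], newtons=60)

```text
time_s: 2.55
position: [0.4369, 0.3349, 0.1269]
tool_rot: [0.687, 3.065, 0.001]
contact_force: [0.0, -0.6, 6.4]
opening: 0.0147
grip_force: 58.3
```

>>> jog_arm(steps=[10,0,0,-15,0,0,0,10,0,0,-30,0,0,0,10,0,0,-35,0,0,0,10,0,0,-25,0,0,0,10,-15,-13,0,0,0,0,10,-25,-23,0,0,0,0,10,-28,-25,0,0,0,0,10,-28,-25,0,0,0,0])

```text
time_s: 3.35
position: [0.4866, 0.2147, 0.2308]
tool_rot: [-0.685, -3.065, 0.001]
contact_force: [-0.1, 0.4, -2.5]
opening: 0.0143
grip_force: 59.0
```

>>> jog_arm(steps=[10,-28,-25,0,0,0,0,10,-28,-25,0,0,0,0,10,-25,-23,0,0,0,0,10,-15,-15,0,0,0,0,10,-5,-5,0,0,0,0,10,0,0,0,0,0,0,10,0,0,0,0,0,0,10,0,0,0,0,0,0])

```text
time_s: 4.15
position: [0.5378, 0.0906, 0.2312]
tool_rot: [-0.683, -3.066, -0.001]
contact_force: [0.8, 0.5, -1.6]
opening: 0.0145
grip_force: 58.9
```

```bash
python3 - <<'E'
from h import *
C=cam('wrist'); im=viewer.capture('wrist'); cv2.imwrite('pics/w2.png',im); s=viewer.capture('side'); cv2.imwrite('pics/s2.png',s)
a=cv2.resize(s[150:300,200:350],None,fx=2.8,fy=2.8,interpolation=3)
# wrist upscaled crop + side crop
w=cv2.resize(im[100:400,180:380],None,fx=2*.7*1.0,fy=1.4,interpolation=3)
np.save('C.npy',np.array([C[0],C[1],np.diag(C[2])]))
cv2.imwrite('pics/m2.png',np.hstack([w,a]))
o=robot.get_obs();print(o['position'],o['tool_rot'],o['opening'])
for p in [[.539,.089,.074],[.5110,-.083,.074]]: print(proj(C,p))
E
```

```text
[0.5379603  0.09017447 0.23133526] [-6.83486974e-01 -3.06614483e+00 -5.81126011e-04] 0.014938817783970533
[279.14238762 191.27976247]
[ 91.12012947 243.09772074]
```

View pics/m2.png

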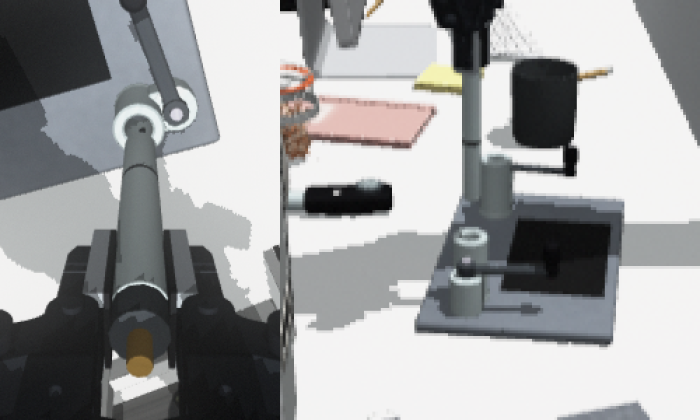

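The rim is at (278.6,191.4), within a pixel of the prediction. I'll zoom in on the foot.

```bash
python3 - <<'E'
from h import *
C=cam('wrist');o=robot.get_obs();p=o['position']
for z in (.1104,.1674,.2704,.2804): print(z,proj(C,[p[0],p[1],z]), proj(C,[p[0]+.003,p[1],z]),proj(C,[p[0],p[1]+.003,z]))
im=cv2.imread('pics/w2.png')
cv2.imwrite('pics/z2.png',cv2.resize(im[160:260,240:320],None,fx=6,fy=6,interpolation=3))
E
```

```text
0.1104 [280.45008801 201.61720347] [282.13249944 205.04799211] [284.05394439 199.99611196]
0.1674 [280.78694383 229.03167264] [282.87832864 233.19350706] [285.27522572 227.06240135]
0.2704 [282.1457364  339.61481875] [285.87538296 346.29398164] [290.21036754 336.43603541]
0.2804 [282.40204831 360.47435124] [286.43867806 367.55116862] [291.14287757 357.10251572]
```

View pics/z2.png

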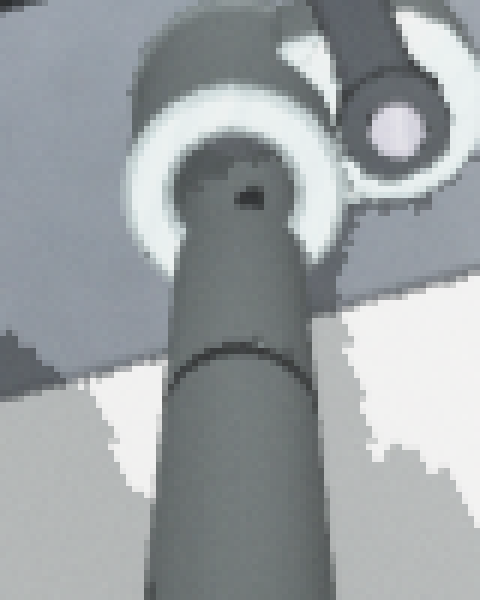

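The post axis is at column 280 and the rim centre at (279.3,191.3), so only about a 1.5 mm shift is needed. I'll lower the post into the mouth.

>>> jog_arm(steps=[10,-1.5,-0.5,0,0,0,0,10,0,0,10,0,0,0,10,0,0,15,0,0,0,10,0,0,7,0,0,0,10,0,0,3,0,0,0,10,0,0,3,0,0,0,10,0,0,3,0,0,0,10,0,0,0,0,0,0], newtons=80)

```text
time_s: 5.05
position: [0.5396, 0.0881, 0.1903]
tool_rot: [0.687, 3.066, 0.001]
contact_force: [0.2, 0.3, -2.3]
opening: 0.0141
grip_force: 77.9
```

>>> jog_arm(steps=[10,0,0,4,0,0,0,10,0,0,4,0,0,0,10,0,0,5,0,0,0,10,0,0,5,0,0,0,10,0,0,5,0,0,0,10,0,0,5,0,0,0,10,0,0,3,0,0,0,10,0,0,0,0,0,0])

```text
time_s: 5.85
position: [0.5394, 0.0879, 0.1587]
tool_rot: [-0.686, -3.065, -0.0]
contact_force: [1.1, 3.4, -4.0]
opening: 0.014
grip_force: 77.9
```

>>> jog_arm(steps=[10,0,0,3,0,0,0,10,0,0,3,0,0,0,10,0,0,3,0,0,0,10,0,0,3,0,0,0,10,0,0,0,0,0,0,10,0,0,0,0,0,0,10,0,0,0,0,0,0,10,0,0,0,0,0,0])

```text
time_s: 6.65
position: [0.5393, 0.0878, 0.1468]
tool_rot: [-0.686, -3.065, 0.0]
contact_force: [1.7, 4.0, -6.6]
opening: 0.0144
grip_force: 78.0
```

>>> jog_arm(steps=[10,0,0,3,0,0,0,10,0,0,3,0,0,0,10,0,0,2,0,0,0,10,0,0,1,0,0,0,10,0,0,1,0,0,0,10,0,0,1,0,0,0,10,0,0,0,0,0,0,10,0,0,0,0,0,0])

```text
time_s: 7.45
position: [0.5401, 0.0878, 0.1378]
tool_rot: [0.686, 3.064, 0.001]
contact_force: [-2.8, 3.0, 16.0]
opening: 0.0141
grip_force: 80.6
```

```bash
python3 - <<'E'
from h import *
C=cam('wrist'); im=viewer.capture('wrist'); s=viewer.capture('side'); S=cam('side'); T=cam('top')
cv2.imwrite('pics/w3.png',im)
a=cv2.resize(s[190:280,240:310],None,fx=6,fy=6,interpolation=3)
w=cv2.resize(im[110:290,220:350],None,fx=3,fy=3,interpolation=3)
cv2.imwrite('pics/m3.png',np.hstack([w,a]))
p=robot.get_obs()['position'];print(p)
q=np.array([.539,.088,.074]);print(proj(C,q),proj(S,q))
E
```

```text
[0.54009471 0.0877972  0.13783955]
[280.22821594 227.25898835] [267.42864785 233.39408361]
```

View pics/m3.png

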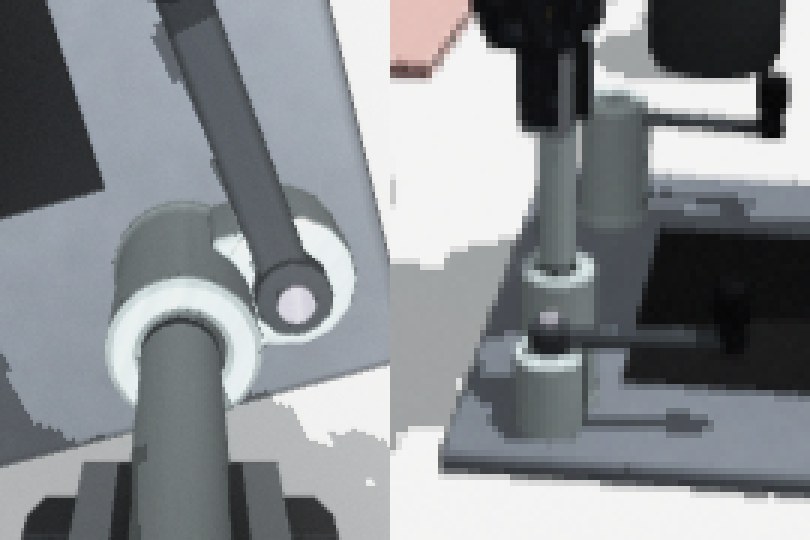

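The ring is level with the left rim (crop (180,320)), and 16 N shows the post has bottomed. The left socket is the clear one. I'll release, lift, and go to the left knob.

>>> jog_arm(steps=[55,0,0,-1,0,0,0,55,0,0,0,0,0,0,55,0,0,0,0,0,0,55,0,0,0,0,0,0,55,0,0,-10,0,0,0,55,0,0,-20,0,0,0,55,0,0,-25,0,0,0,55,0,0,-20,0,0,0])

```text
time_s: 8.35
position: [0.5397, 0.0876, 0.2141]
tool_rot: [0.687, 3.065, 0.0]
contact_force: [0.2, 0.3, -0.4]
opening: 0.055
grip_force: 0.0
```

>>> jog_arm(steps=[55,10,0,0,0,0,0,55,25,-2,0,0,0,0,55,25,-2,0,0,0,0,55,15,0,0,0,0,0,55,4,0,15,0,0,0,55,0,0,25,0,0,0,55,0,0,25,0,0,0,55,0,0,0,0,0,0])

```text
time_s: 9.15
position: [0.4644, 0.1173, 0.1449]
tool_rot: [-0.685, -3.061, 0.004]
contact_force: [-0.7, -0.2, 0.9]
opening: 0.0549
grip_force: 0.0
```

```bash
python3 - <<'E'
from h import *
C=cam('wrist'); im=viewer.capture('wrist'); s=viewer.capture('side'); cv2.imwrite('pics/w4.png',im)
S=cam('side')
a=cv2.resize(s[190:280,240:310],None,fx=4.6,fy=4.6,interpolation=3)
w=cv2.resize(im[120:420],(552,414))[:, 70:480]
cv2.imwrite('pics/m4.png',np.hstack([w,a]))
print(robot.get_obs()['position'],proj(C,[.467,.118,.079]),proj(C,[.5435,.1124,.079]))
E
```

```text
[0.46624582 0.11781129 0.14744174] [284.01566166 231.39261338] [324.54823593 330.43672109]
```

View pics/m4.png

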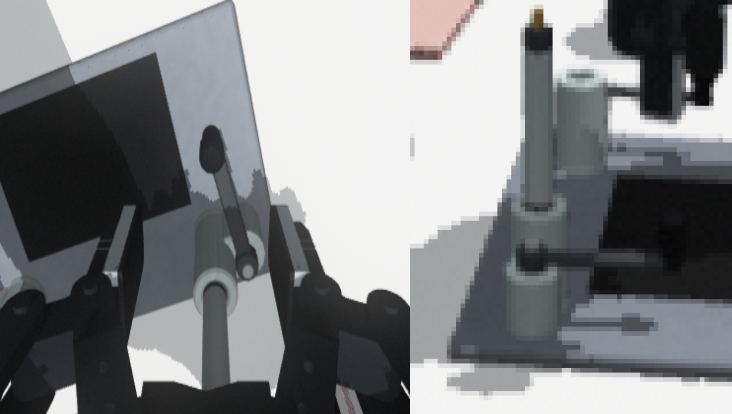

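The knob top is at about (285,232), predicted (284,231), and the post stands with its ring level. I'll descend and pinch the knob.

>>> jog_arm(steps=[55,0,0,15,0,0,0,55,0,0,25,0,0,0,55,0,0,25,0,0,0,55,0,0,20,0,0,0,55,0,0,10,0,0,0,5,0,0,0,0,0,0,5,0,0,0,0,0,0,5,0,0,0,0,0,0], newtons=30)

```text
time_s: 10.05
position: [0.4672, 0.1181, 0.0535]
tool_rot: [0.686, 3.064, 0.002]
contact_force: [0.7, -0.7, 3.7]
opening: 0.0153
grip_force: 29.4
```

>>> jog_arm(steps=[5,0,0,0,0,0,0,5,0,0,0,0,0,0,5,0,0,0,0,0,0,5,0,0,0,0,0,0,5,0,0,0,0,0,0,5,0,0,0,0,0,0,5,0,0,0,0,0,0,5,0,0,0,0,0,0])

```text
time_s: 10.85
position: [0.4671, 0.1181, 0.0534]
tool_rot: [0.686, 3.064, 0.002]
contact_force: [-0.5, 0.8, 6.4]
opening: 0.0153
grip_force: 29.9
```

```bash
python3 - <<'E'
from h import *
o=robot.get_obs(); p=np.array(o['position'][:2]); Rm=R.from_rotvec(o['tool_rot']).as_matrix()[:2,:2]
pv=np.array([.5435,.1124]); d=p-pv; print(p,np.linalg.norm(d),np.degrees(np.arctan2(d[1],d[0])))
a0=np.arctan2(d[1],d[0]); a1=np.radians(80.5-2); r=.075
a=np.linspace(a0,a1,15); q=pv+r*np.c_[np.cos(a),np.sin(a)]; q[0]=p
print((1000*np.diff(q,axis=0)@Rm).round(1).tolist(), q[-1])
E
```

```text
[0.46714263 0.11809091] 0.07656914674698258 175.73762708620615
[[1.3, 9.2], [1.7, 8.9], [0.6, 9.1], [-0.5, 9.1], [-1.6, 8.9], [-2.7, 8.7], [-3.7, 8.3], [-4.7, 7.8], [-5.6, 7.2], [-6.4, 6.4], [-7.2, 5.6], [-7.8, 4.7], [-8.3, 3.7], [-8.7, 2.7]] [0.5584526  0.18589435]
```

>>> jog_arm(steps=[5,1,9,0,0,0,0,5,1.5,9,0,0,0,0,5,0.5,9,0,0,0,0,5,-0.5,9,0,0,0,0,5,-1.5,9,0,0,0,0,5,-2.5,8.5,0,0,0,0,5,-3.5,8.5,0,0,0,0,5,0,0,0,0,0,0])

```text
time_s: 11.65
position: [0.4952, 0.1717, 0.0524]
tool_rot: [-0.687, -3.061, 0.003]
contact_force: [-5.9, -0.6, 7.0]
opening: 0.015
grip_force: 37.9
```

```bash
python3 - <<'E'
from h import *
o=robot.get_obs(); p=np.array(o['position'][:2]); Rm=R.from_rotvec(o['tool_rot']).as_matrix()[:2,:2]
pv=np.array([.5435,.1124]); d=p-pv; print(p,np.linalg.norm(d),np.degrees(np.arctan2(d[1],d[0])))
a=np.radians(np.array([120,110,100,92,85,80.5,78])); q=pv+.075*np.c_[np.cos(a),np.sin(a)]
print((1000*np.diff(np.vstack([p,q]),axis=0)@Rm).round(1).tolist())
E
```

```text
[0.49519553 0.17165544] 0.0764495153888965 129.18659253582774
[[-7.3, 9.8], [-8.4, 10.1], [-10.0, 8.5], [-8.9, 5.4], [-8.4, 3.7], [-5.6, 1.8], [-3.2, 0.8]]
```

>>> jog_arm(steps=[5,-7.5,10,0,0,0,0,5,-8.5,10,0,0,0,0,5,-10,8.5,0,0,0,0,5,-9,5.5,0,0,0,0,5,-8.5,3.5,0,0,0,0,5,-5.5,2,0,0,0,0,5,-3,1,0,0,0,0,5,0,0,0,0,0,0], newtons=40)

```text
time_s: 12.45
position: [0.5449, 0.1927, 0.0503]
tool_rot: [-0.668, -3.041, 0.007]
contact_force: [-40.4, 15.0, 17.1]
opening: 0.0138
grip_force: 53.0
```

```bash
python3 - <<'E'
from h import *
o=robot.get_obs(); p=np.array(o['position'][:2])
d=p-np.array([.5435,.1124]); print(np.linalg.norm(d),np.degrees(np.arctan2(d[1],d[0])),o['contact_force'])
E
```

```text
0.08026455700681048 89.00126005167256 [-40.4202838   15.00263433  17.0923643 ]
```

The lever is nearly shut, but a finger seems to be bearing on its arm. I'll ease off, open, lift and look.

>>> jog_arm(steps=[5,4,-1,0,0,0,0,5,4,-1,-2,0,0,0,25,2,-1,-4,0,0,0,30,0,0,-5,0,0,0,45,0,0,-10,0,0,0,45,0,0,-20,0,0,0,45,0,0,-25,0,0,0,45,0,0,-20,0,0,0])

```text
time_s: 13.25
position: [0.5527, 0.187, 0.1408]
tool_rot: [0.689, 3.063, 0.001]
contact_force: [1.0, 1.1, -0.0]
opening: 0.045
grip_force: 0.0
```

```bash
python3 - <<'E'
from h import *
C=cam('wrist'); im=viewer.capture('wrist'); s=viewer.capture('side'); cv2.imwrite('pics/w5.png',im)
a=cv2.resize(s[190:280,240:310],None,fx=4.6,fy=4.6,interpolation=3)
w=cv2.resize(im[120:420],(552,414))[:, 70:480]
cv2.imwrite('pics/m5.png',np.hstack([w,a]))
print(robot.get_obs()['position'],robot.get_obs()['tool_rot'],proj(C,[.5435,.1124,.079]))
for a in (80.5,85,90,95,100):
    b=np.radians(a); print(a,1.8-np.radians(a-80.5),proj(C,[.5435+.075*np.cos(b),.1124+.075*np.sin(b),.079]).round(1))
E
```

```text
[0.55403749 0.18756563 0.14232502] [0.68807629 3.0588304  0.00520306] [165.74859457 265.75712821]
80.5 1.8 [282. 235.]
85 1.7214601836602552 [279.  226.3]
90 1.6341937210605386 [274.7 216.8]
95 1.5469272584608222 [269.5 207.6]
100 1.4596607958611059 [263.3 198.6]
```

View pics/m5.png

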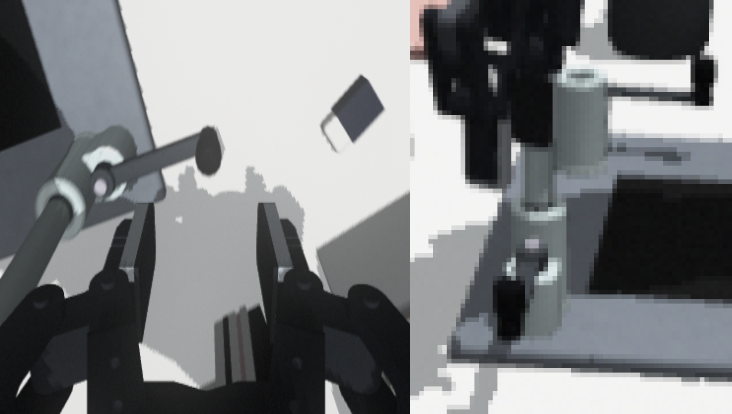

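The knob is at about (283,232), which puts the lever near 1.77 rad, against its stop. I'll retreat up and check the ring and stud numerically.

>>> jog_arm(steps=[45,0,0,-15,0,0,0,45,0,0,-25,0,0,0,45,0,0,-25,0,0,0,45,10,10,-15,0,0,0,45,20,20,0,0,0,0,45,15,15,0,0,0,0,45,0,0,0,0,0,0,45,0,0,0,0,0,0])

```text
time_s: 14.15
position: [0.5301, 0.2472, 0.2182]
tool_rot: [0.687, 3.065, -0.001]
contact_force: [1.3, 0.1, -0.0]
opening: 0.045
grip_force: 0.0
```

```bash
python3 - <<'E'
from h import *
S,T=cam('side'),cam('top'); s=viewer.capture('side'); t=viewer.capture('top')
q=np.array([.5395,.088,0])
for z in (.074,.177,.187): print(z,proj(S,q+[0,0,z]).round(1),proj(T,q+[0,0,z]).round(1))
# brass stud pixels in both views
for im,(u,v) in ((s,proj(S,q+[0,0,.182])),(t,proj(T,q+[0,0,.187]))):
    u,v=int(u),int(v); r=im[v-15:v+16,u-12:u+13].astype(int); m=(r[...,2]-r[...,0])>35
    y,x=np.nonzero(m); print('brass',len(x),x.mean()+u-12 if len(x) else 0,(y.min()+v-15,y.max()+v-15) if len(x) else 0)
g=cv2.cvtColor(s,6); print(g[185:245,262:272:2].T)
# left/right knob: darkest blob near expected in the top view
for n,p in (('L',(.5558,.1864)),('Lopen',(.467,.118)),('Ropen',at_z(T,150+724/4,165+255/4,.079)[:2])):
    u,v=proj(T,[*p,.079]); u0,v0=int(u),int(v); r=cv2.cvtColor(t,6)[v0-8:v0+9,u0-8:u0+9]; y,x=np.nonzero(r<r.min()+12); print(n,(u,v),r.min(),x.mean()+u0-8,y.mean()+v0-8)
print(robot.get_obs()['position'],robot.get_obs()['contact_force'])
E
```

```text
0.074 [267.2 233.4] [263.2 191.1]
0.177 [267.  195.3] [260.  187.4]
0.187 [267.  191.4] [259.7 187. ]
brass 0 0 0
brass 0 0 0
[[ 18  18  20  25  24  20  19  14  58  93 110 122 130 130 137 144 146 146
  160 163 156 161 175 183 228 244 244 244 244 244 244 244 244 244 244 244
  244 244 244 244 216 158 152 143 145 146 145 145 134 129 124 104  88  86
   84  86  85  86  85  86]
 [ 14  14  23  26  25  20  18  16  15  12  14  16  14  16  16  16  17  15
   17  16  15  15  17  25  64 147 183 181 180 182 181 180 180 178 178 155
  124 121 128 129 127 126 127 128 129 128 127 123 103  87 117 131 110  94
   94  95  93  80  53  40]
 [ 16  18  16  15  14  17  17  14  16  12  15  16  18  19  17  17  18  17
   17  14  19  20  16  16  59  85  93  96  98  98  98  98  96  98  98  99
   97  98  98  98  97  98  98  98 100  99  99 100  98  69  53 111 122 103
   98  99 101 108 104  73]
 [ 19  18  19  18  18  22  21  18  16  17  16  17  15  15  14  16  13  17
   15  18  15  16  15  14  45  73  88  94  99  98  97  97  98  99  99  98
   99  98  98  98  99  99  98  98  98  99  98  98  99  76  59 107 121 101
   98  98  98  86  58  42]
 [ 66  37  24  22  20  22  21  18  16  26  33  31  33  30  29  25  26  31
   31  33  31  31  32  34  63  80  82  85  86  84  85  85  85  86  86  86
   85  87  85  86  86  87  87  87  86  87  86  87  87  57  85 125 113  96
   94  94  94  94  95  92]]
L (np.float64(226.4049316725797), np.float64(185.6073800361968)) 51 226.85714285714286 185.71428571428572
Lopen (np.float64(252.35798284387187), np.float64(218.12966176688602)) 103 252.7196652719665 217.60669456066947
Ropen (np.float64(331.0), np.float64(228.75000000000003)) 52 330.3888888888889 227.16666666666666
[0.53050139 0.24602975 0.21819025] [ 0.03000631 -0.2550098  -0.02305667]
```

```bash
python3 -c "
from rig import robot
print(robot.job_done())"
```

```text
the job is handed in; nothing more can be done
None
```

The post is home in the left (clear) socket with its ring level with the rim, the left lever is shut, the right lever is open and the mug was left alone; I handed the job in at about 14 s, and no verdict came back.

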